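Put the microscope optics away by kind and colour

ROBOT

A 6-joint arm with a two-finger parallel gripper is mounted at the origin on the work surface. World frame = base frame: x ahead of the robot, y to its left, z up, the work surface at z = 0. Lengths are in m, angles in degrees, forces in N, time in s.
With the tool pointing down it reaches from about 0.375 to 0.9 m from the base axis. Payload 3.1 kg.
Tool frame: the origin (TCP) lies on the centre line of the jaws, within the pads' length; the fingertips stand 25 mm ahead of it and the grasp point (between the pads) lies 6 mm ahead of it; z points along the fingers, y is the line along which they close (so a half turn about z gives the same grasp; the last joint's range is limited). The gripper opens to 87 mm and grips with 3 to 60 N. Pads are 19 mm wide; open, the fingers measure 117 mm over their backs; the gripper's body (75 mm by 190 mm) begins 51 mm behind the grasp point.
Start: joints at [-80.243, 30.224, 82.088, -0, 67.689, -10.227], TCP at [0.214, -0.587, 0.248] pointing down, gripper open.
Joint ranges: [-176.69, 176.69], [-43.24, 126.21], [12.49, 139.97], [-82, 262], [0, 151.66], [-163.58, 163.58]. Speed limits (degrees/s): [159.86, 159.86, 180, 180, 180, 180].

INTERFACE

Orientations are given as a 3x3 rotation matrix whose columns are the frame's x, y, z axes.
In Python, from rig import * gives the robot as it stands.
- The arm moves only by the tool step_arm, never from a script. Its argument "steps" is a list of rows, each a list of 7 numbers: the shift along the tool's x, y, z normalised to -1 to 1, where 1 is 0.3 m, then the turn, a rotation vector about the tool's x, y, z normalised to -1 to 1, where 1 is 45 degrees, then the gripper's target within -1 to 1 (shut at 1, half-way at 0, fully open at -1). A call has 1 to 8 rows; each row is the pose to reach, as a shift and turn from the pose commanded when the call began, along the tool's axes at that moment; what a row does not reach only later rows make up. A row lasts 1/12 s, in which the tool goes at most 41.7 mm and 7.16 degrees, less where a joint would pass 70% of its speed; a pose out of reach is approached as far as the arm can. A call with a number of a shift or a turn outside -1 to 1 is refused whole. A call with a gripper value outside its range is refused whole. The fingers move at their own pace and stop on an object; the grip force is fixed at half the most. Time passes only in rows, so rows that repeat a pose let the fingers close. It gives the time, the measured TCP pose, the force, the opening and the grip force at its end, in the units of the state.
- read_state(): the state, without advancing time (a new reading comes with each control period).
- capture(name): name is "scene" or "top" or "wrist"; returns a dict with "image" (384x512x3 uint8, red, green, blue), "vertical_fov" (degrees; the focal length in pixels is half the picture's height over the tangent of half this angle, whatever the lens; pixels are square), "cx", "cy" (the principal point, pixels), "world_from_camera" (4x4, takes a point from camera to world coordinates); the wrist camera has in their place "T_tool_cam" (4x4, takes a point from camera to tool coordinates, whose origin is the TCP and whose axes are the flange's). Camera axes: x right, y down, z forward; pixel columns grow to the right and rows downward; lengths in m; the calibration is good to about 2 mm. A picture is of the moment at which its call begins: read the wrist's pose just before it. There is no depth.
- hand_in(): hands the job in; it is judged then, once.
The state is a dict: "time_s": time; "joint_positions": joint angles; "qvel": joint speeds; "tau": joint torques, N m; "position": TCP position; "tcp_rot": TCP orientation; "force": force on the tool from outside, world axes, zero at the start; "moment": the same for the moment, N m; "opening": opening from 0.0 (shut) to 1.0 (fully open); "grasp_force": force on a finger pad.
Only numpy, scipy, OpenCV 4.12 (cv2) and the standard library are available. Lean on these libraries where they do the work, as an engineer would, in place of code of your own. Each camera call takes 0.05 s, during which the arm holds its last target. There are 200 camera calls.

TASK

Put the loose microscope optics away: stand each objective in the storage cup of its own colour (red, yellow, green), and stand the two eyepieces in the white tray, one in each bay, either way round. Everything must end upright and flat on the floor of its cup or bay; lower the optics into place and never let go of one in the air, and do not knock or shift the oil bottle.

Things in the scene. Friction and masses are not known exactly. Their poses are not given: they have to be found in the camera images.
- objective_red: loose microscope objective, a steel barrel standing upright, with a red band and red cone near the top. 50 mm tall; the straight barrel is 30 mm in diameter from the foot to 40 mm up (grip it about 32 mm up), above that a cone and a narrower nose with the lens. Origin: centre of its underside; z up the barrel. Roughly 70 to 190 g.
- objective_yellow: loose microscope objective, a steel barrel standing upright, with a yellow band and yellow cone near the top. 58 mm tall; the straight barrel is 30 mm in diameter from the foot to 46 mm up (grip it about 36 mm up), above that a cone and a narrower nose with the lens. Origin: centre of its underside; z up the barrel. Roughly 70 to 190 g.
- objective_green: loose microscope objective, a steel barrel standing upright, with a green band and green cone near the top. 68 mm tall; the straight barrel is 30 mm in diameter from the foot to 54 mm up (grip it about 42 mm up), above that a cone and a narrower nose with the lens. Origin: centre of its underside; z up the barrel. Roughly 70 to 190 g.
- eyepiece_plain: loose black microscope eyepiece standing upright on its steel tube, all black around the lens on top. 60 mm tall: tube 30 mm in diameter up to 28 mm, then the black head 36 mm in diameter from 28 to 54 mm up (grip it about 42 mm up), then a low cone with the lens on top. Origin: centre of its underside; z up. Roughly 75 to 135 g.
- eyepiece_ring: loose black microscope eyepiece standing upright on its steel tube, with a white ring (cone) around the lens on top. 60 mm tall: tube 30 mm in diameter up to 28 mm, then the black head 36 mm in diameter from 28 to 54 mm up (grip it about 42 mm up), then a low cone with the lens on top. Origin: centre of its underside; z up. Roughly 75 to 135 g.
- cup_red: shallow round red plastic storage cup, open at the top, fixed to the worktop; outer diameter 64 mm, inner 58 mm, rim 12 mm above the worktop, inner floor 4 mm above it. Origin: centre of its underside, on the worktop; z up. Yaw means nothing.
- cup_yellow: shallow round yellow plastic storage cup, open at the top, fixed to the worktop; outer diameter 64 mm, inner 58 mm, rim 12 mm above the worktop, inner floor 4 mm above it. Origin: centre of its underside, on the worktop; z up. Yaw means nothing.
- cup_green: shallow round green plastic storage cup, open at the top, fixed to the worktop; outer diameter 64 mm, inner 58 mm, rim 12 mm above the worktop, inner floor 4 mm above it. Origin: centre of its underside, on the worktop; z up. Yaw means nothing.
- eyepiece_tray: shallow white rectangular plastic tray with two square bays, fixed to the worktop; outer size 66 mm (its x) by 129 mm (its y), walls 3 mm thick, 12 mm high, inner floor 4 mm above the worktop. A 3 mm divider across the middle makes two bays 60 by about 60 mm inside, centred at y = +31.5 mm and y = -31.5 mm in its frame. Origin: centre of its underside; z up.
- oil_bottle: bystander: small amber glass bottle of immersion oil with a black cap, standing loose, 28 mm in diameter, 70 mm tall; must not be knocked. Origin: centre of its underside. (A white slide box and a round steel counter, under 35 mm tall, stay out of the way at the far edge, about 0.8 m in front of the robot.)
Mind the look-alikes: they are no part of the job. What is shaped like the eyepiece_plain but blue or purple is not meant. What is meant by the objective_yellow is not blue, and is the larger of those in its own colour.

How it is judged:
By the outcome, as a careful person would: the job done as asked, in the order asked, and still so for the second after the job is handed in, with the robot touching nothing.
It also fails if it takes over 131 s, if anything falls off the work surface, if the arm or the gripper's body presses on something with over 40 N, if the wrist force passes 120 N, or if a joint passes its speed limit or range.

## Working session

There is one attempt and no reset: what is moved stays moved. The work goes in short steps, Python scripts to look and compute and a tool call to move; the robot and the scene stay as the last step left them, time stands still between calls to the robot, and variables do not carry over. Pictures are saved under pics/ and viewed, at most 14 in all, crops included, and the job is handed in when it is done.

Besides the shell and the picture viewer there is one more tool, called after "Call:" by a JSON object that holds its "api" and its "payload". step_arm: Moves the arm, as the interface text tells. Scaled input: -1 to 1 covers 0.3 m each way for a shift and 45 degrees each way for a turn. Its arguments: {"type":"object","properties":{"steps":{"type":"array"}},"required":["steps"]}

```bash
mkdir -p pics; ls
python3 - <<'E'
from rig import *
import cv2,pickle
d={}
for n in("scene","top","wrist"):
    c=capture(n); d[n]=c; cv2.imwrite(f"pics/{n}0.png",cv2.resize(c["image"][:,:,::-1],(800,600),interpolation=cv2.INTER_CUBIC))
    print(n,{k:v for k,v in c.items() if k!="image"})
s=read_state(); d["s"]=s; print(s)
pickle.dump(d,open("d0.pkl","wb"))
E
```

```text
pics
scene {'vertical_fov': 49.19360898395419, 'cx': 254.9122941885976, 'cy': 196.21851909393447, 'world_from_camera': array([[ 0.74174271,  0.45034558, -0.49699759,  0.9980249 ],
       [ 0.67042007, -0.51867079,  0.53058227, -0.54409682],
       [-0.01883275, -0.72675269, -0.68664099,  0.72480644],
       [ 0.        ,  0.        ,  0.        ,  1.        ]])}
top {'vertical_fov': 46.97684878812568, 'cx': 251.32590795219707, 'cy': 195.39527207298948, 'world_from_camera': array([[ 0.0131568 , -0.98227801,  0.18696741,  0.23892436],
       [-0.99970848, -0.01670792, -0.0174301 , -0.00292491],
       [ 0.02024504, -0.18668358, -0.98221147,  1.36009048],
       [ 0.        ,  0.        ,  0.        ,  1.        ]])}
wrist {'vertical_fov': 64.05490673253864, 'cx': 255.8904988090836, 'cy': 187.39114087296807, 'T_tool_cam': array([[-3.20185540e-04, -9.70387964e-01, -2.41551436e-01,
         6.63159783e-02],
       [ 9.99999902e-01, -3.84685902e-04,  2.19866467e-04,
        -5.08968881e-04],
       [-3.06277206e-04, -2.41551342e-01,  9.70387992e-01,
        -1.37269918e-01],
       [ 0.000
[... 196 characters left out ...]
892487e+01, -1.02285203e+01]), 'qvel': array([-1.06366835e-04, -1.11093024e-01, -2.04400575e-01, -1.89142763e-03,
        1.28334922e-01,  1.63517021e-02]), 'tau': array([ 3.06906713e-04, -4.40430522e+01, -1.76842904e+01,  6.32724585e-02,
        5.52564987e-02, -9.91172465e-05]), 'position': array([ 0.21353902, -0.58683227,  0.2467804 ]), 'tcp_rot': array([[ 9.39771082e-01,  3.41804353e-01, -3.14097343e-04],
       [ 3.41804387e-01, -9.39769645e-01,  1.66577052e-03],
       [ 2.74188467e-04, -1.67280282e-03, -9.99998563e-01]]), 'force': array([-0.76709062,  0.07633562,  0.08605394]), 'moment': array([ 0.00083637,  0.02911908, -0.02263065]), 'grasp_force': 0.0, 'opening': 1.0007872778550344}
```

View pics/top0.png

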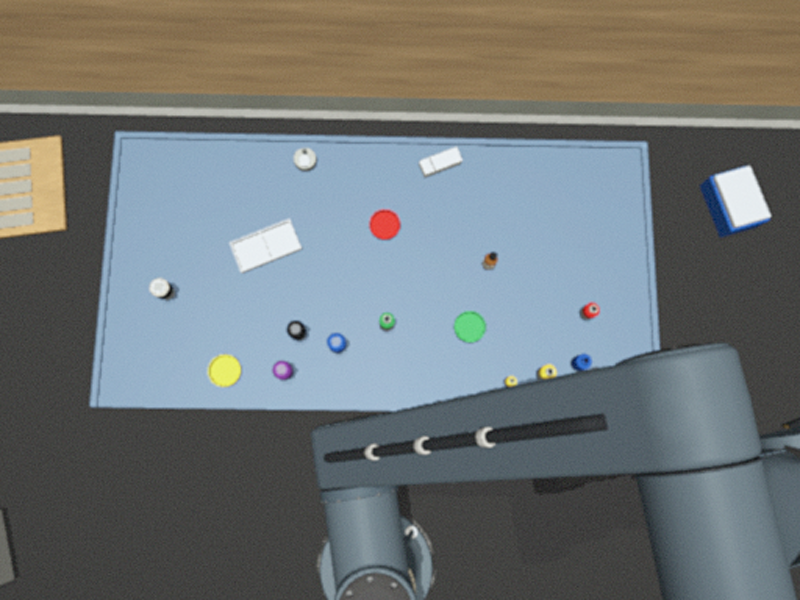

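View pics/scene0.png

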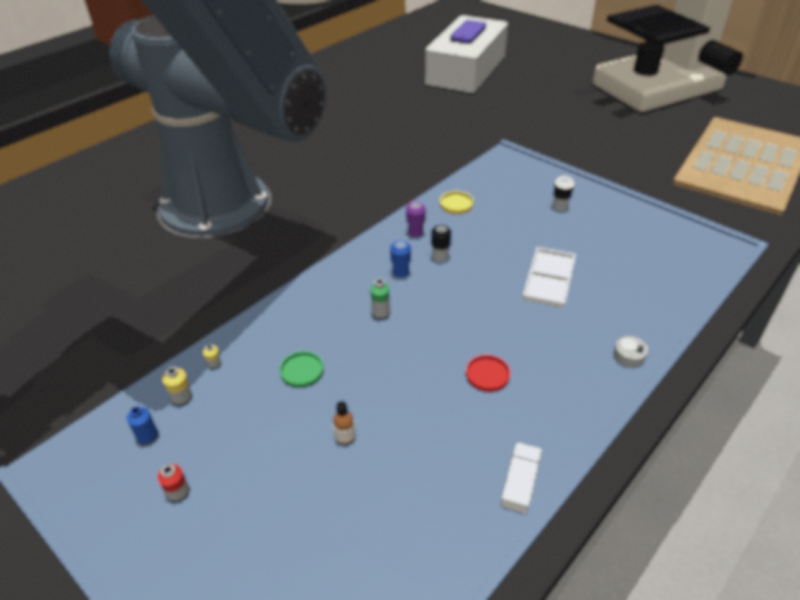

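Top view (800x600 pixels): objective_red is at (591,311) and green at (387,321). There are two yellow ones: (548,372) is large and (511,382) is small. The larger fits, so the small one is a look-alike. The blue one at (583,362) is also a look-alike. The eyepieces are plain black (297,330) and white-ring (161,288). The blue (337,343) and purple (283,370) eyepieces are look-alikes. The cups are red (385,225), green (470,327) and yellow (225,370), the tray is at (265,246) and the bottle at (491,260). I'll measure these in both views and confirm with a crop.

```bash
cat > h.py <<'E'
import numpy as np,cv2,pickle
def ray(c,uv,z,T=None):
    f=192/np.tan(np.radians(c["vertical_fov"]/2)); T=c["world_from_camera"] if T is None else T
    d=T[:3,:3]@np.array([(uv[0]-c["cx"])/f,(uv[1]-c["cy"])/f,1]); o=T[:3,3]
    return (o+d*(z-o[2])/d[2])
def proj(c,P,T=None):
    f=192/np.tan(np.radians(c["vertical_fov"]/2)); T=c["world_from_camera"] if T is None else T
    p=T[:3,:3].T@(np.array(P)-T[:3,3]); return np.array([f*p[0]/p[2]+c["cx"],f*p[1]/p[2]+c["cy"]])
E
python3 - <<'E'
from h import *
d=pickle.load(open("d0.pkl","rb")); t=d["top"]; s=d["scene"]
k=512/800
for n,(u,v),z,in [("red",(592,310),.05),("yel",(549,371),.058),("yel_small",(512,381),.04),("blue_obj",(586,359),.06),("green",(387.5,319),.068),("plain",(298,327.5),.06),("ring",(158,287),.06),("blueE",(337,341),.06),("purpE",(283,368),.06),("bottle",(491.5,256),.07)]:
    p=ray(t,((u+.5)*k-.5,(v+.5)*k-.5),z); print(n,p.round(4),"scene800 px",(proj(s,p)/k).round(0))
hsv=cv2.cvtColor(t["image"],cv2.COLOR_RGB2HSV)
for n,(u,v),lo,hi in [("cupr",(385,225),(0,150,80),(8,255,255)),("cupg",(470,327),(50,100,60),(80,255,255)),("cupy",(225,370),(22,120,80),(35,255,255)),("tray",(265,246),(0,0,190),(180,40,255))]:
    m=cv2.inRange(hsv,lo,hi); _,l,st,ce=cv2.connectedComponentsWithStats(m)
    i=np.argmin([np.hypot(*(c-np.array([u,v])*k)) if a[4]>50 and a[4]<9000 else 1e9 for c,a in zip(ce,st)])
    r=cv2.minAreaRect(np.argwhere(l==i)[:,::-1].astype(np.float32))
    print(n,st[i],ce[i].round(1),ray(t,ce[i],.009).round(4))
    print([ray(t,q,.012)[:2].round(4).tolist() for q in cv2.boxPoints(r)])
a=t["image"][140:260,80:420]; b=s["image"][110:330,60:380]
cv2.imwrite("pics/crop.png",np.vstack([cv2.resize(a,(800,282),interpolation=3),cv2.resize(b,(800,550),interpolation=3)[:318]])[:,:,::-1])
E
```

```text
red [ 0.4862 -0.4127  0.05  ] scene800 px [166. 466.]
yel [ 0.3656 -0.3234  0.058 ] scene800 px [171. 369.]
yel_small [ 0.3472 -0.2561  0.04  ] scene800 px [207. 345.]
blue_obj [ 0.3893 -0.3942  0.06  ] scene800 px [134. 409.]
green [ 0.4588 -0.0158  0.068 ] scene800 px [376. 281.]
plain [0.4409 0.154  0.06  ] scene800 px [438. 230.]
ring [0.515  0.4242 0.06  ] scene800 px [563. 178.]
blueE [0.4163 0.0792 0.06  ] scene800 px [398. 244.]
purpE [0.3635 0.1791 0.06  ] scene800 px [413. 206.]
bottle [ 0.5854 -0.2152  0.07  ] scene800 px [340. 401.]
cupr [237 135  18  18 250] [245.9 143.3] [ 0.6645 -0.0073  0.009 ]
[[0.6907, 0.0214], [0.6918, -0.0328], [0.6355, -0.0335], [0.6345, 0.0203]]
cupg [291 199  20  20 318] [300.3 208.7] [ 0.4568 -0.1794  0.009 ]
[[0.4862, -0.1503], [0.4872, -0.2095], [0.4276, -0.2088], [0.4267, -0.1501]]
cupy [134 227  20  20 306] [143.4 236.8] [0.3622 0.3    0.009 ]
[[0.3608, 0.3397], [0.4026, 0.3014], [0.3635, 0.2597], [0.3221, 0.2981]]
tray [147 140  46  35 895] [169.3 156.5] [0.6165 0.2335 0.009 ]
[[0.6207, 0.3075], [0.6749, 0.1858], [0.6109, 0.1584], [0.5576, 0.2794]]
```

View pics/crop.png

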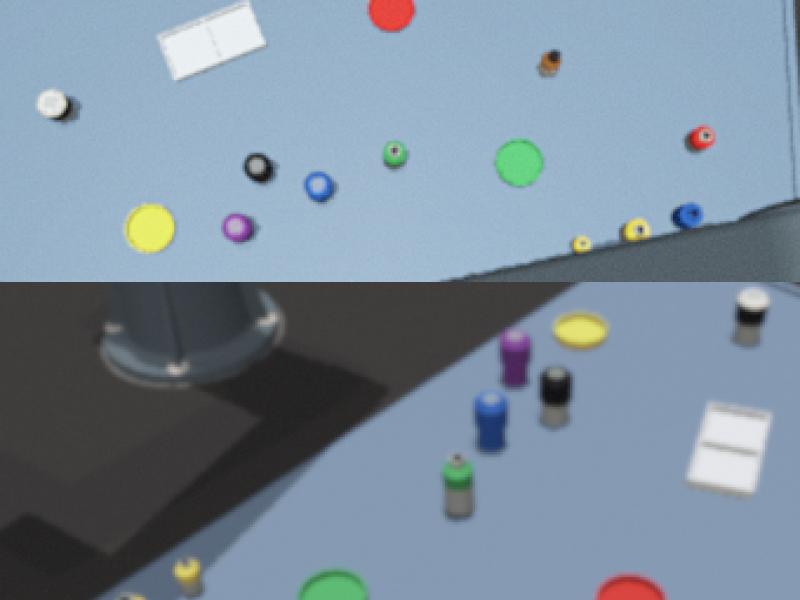

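The crop confirms the identities: red, the larger yellow, green, all-black and white-ring. The two-view reprojections agree to a few pixels. Next I fly to hover over red while turning the tool by +94°, so the jaws close across the tray.

```bash
cat > mv.py <<'E'
# usage: mv.py x y z yaw : shift (units of .3 m) and turn (units of 45deg) from now
import sys,numpy as np
from rig import *
from scipy.spatial.transform import Rotation as R
s=read_state(); p=s["position"];M=s["tcp_rot"]
x,y,z,a=map(float,sys.argv[1:5]); c,n=np.cos(np.radians(a)),np.sin(np.radians(a))
T=np.array([[c,n,0],[n,-c,0],[0,0,-1]])
print("shift",(M.T@(np.array([x,y,z])-p)/.3).round(3),"turn",(R.from_matrix(M.T@T).as_rotvec(degrees=True)/45).round(3),"at",p.round(4),"t",s["time_s"])
E
cat > wr.py <<'E'
# wr.py name h : save wrist view, give helper for top-height rays
import sys
from rig import *
from h import *
def shot(name):
    s=read_state(); c=capture("wrist"); T=np.eye(4);T[:3,:3]=s["tcp_rot"];T[:3,3]=s["position"]
    c["T"]=T@c["T_tool_cam"]; pickle.dump(c,open(name+".pkl","wb")); cv2.imwrite(f"pics/{name}.png",c["image"][:,:,::-1]); return c
E
python3 mv.py .486 -.413 .19 114
```

```text
shift [ 1.052 -0.234  0.19 ] turn [-1.000e-03 -2.000e-03 -2.089e+00] at [ 0.2135 -0.5868  0.2468] t 0.15
```

Call:
{"api": "step_arm", "payload": {"steps": [[0.95,-0.2,0.1,0,0,-1,-1],[0.95,-0.2,0.1,0,0,-1,-1],[0.95,-0.2,0.1,0,0,-1,-1],[0.95,-0.2,0.1,0,0,-1,-1],[0.95,-0.2,0.1,0,0,-1,-1],[0.95,-0.2,0.1,0,0,-1,-1],[0.95,-0.2,0.1,0,0,-1,-1],[0.95,-0.2,0.1,0,0,-1,-1]]}}

```text
time_s: 0.82
position: [0.4663, -0.4281, 0.2163]
tcp_rot: [[0.416, 0.909, 0.002], [0.909, -0.416, 0.004], [0.004, 0.0, -1.0]]
force: [0.2, -0.2, -0.7]
opening: 1.002
grasp_force: 0.0
```

Call:
{"api": "step_arm", "payload": {"steps": [[0,0,0.05,0,0,-1,-1],[0,0,0.05,0,0,-1,-1],[0,0,0.05,0,0,-1,-1],[0,0,0.05,0,0,-1,-1],[0,0,0.05,0,0,-1,-1],[0,0,0.05,0,0,-1,-1],[0,0,0.05,0,0,-1,-1]]}}

```text
time_s: 1.4
position: [0.4604, -0.4337, 0.2022]
tcp_rot: [[-0.346, 0.938, -0.001], [0.938, 0.346, 0.001], [0.001, -0.0, -1.0]]
force: [-0.3, 0.2, 0.1]
opening: 1.001
grasp_force: 0.0
```

```bash
python3 mv.py .486 -.413 .19 114
```

```text
shift [0.035 0.104 0.041] turn [-0.001 -0.001 -0.084] at [ 0.4604 -0.4337  0.2022] t 1.4
```

Call:
{"api": "step_arm", "payload": {"steps": [[0.035,0.104,0.04,0,0,-0.085,-1],[0.035,0.104,0.04,0,0,-0.085,-1],[0.035,0.104,0.04,0,0,-0.085,-1],[0.035,0.104,0.04,0,0,-0.085,-1]]}}

```text
time_s: 1.73
position: [0.4863, -0.4131, 0.1903]
tcp_rot: [[-0.404, 0.915, -0.001], [0.915, 0.404, 0.0], [0.0, -0.001, -1.0]]
force: [0.8, 0.2, 1.0]
opening: 0.998
grasp_force: 0.0
```

Run:
```python
from wr import *
c=shot("w1"); print(proj(c,[.486,-.413,.05],c["T"]))
h=cv2.cvtColor(c["image"],cv2.COLOR_RGB2HSV); m=cv2.inRange(h,(0,130,60),(8,255,255))|cv2.inRange(h,(172,130,60),(180,255,255))
n,l,st,ce=cv2.connectedComponentsWithStats(m)
for a,e in zip(st[1:],ce[1:]):
    if a[4]>80: print(a,e.round(1),ray(c,e,.045,c["T"]).round(4))
```

```text
[254.90302229 183.97934672]
[243 166  30  33 587] [257.4 180.8] [ 0.4874 -0.4103  0.045 ]
```

View pics/w1.png

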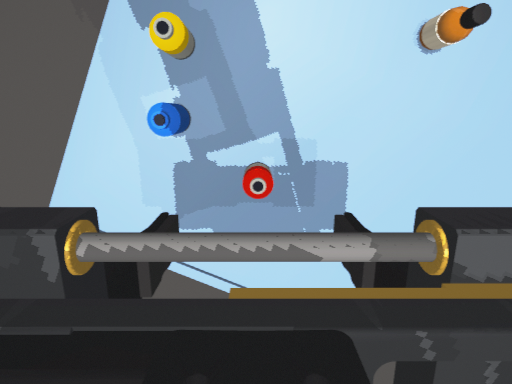

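Wrist view: red's lens is at (258,186), where (254.9,184) was expected, so I correct by about +2.7 mm in tool y and -2 mm in tool x. Blue (168,118) and yellow (170,35) are clear of the jaws. Descending now.

Call:
{"api": "step_arm", "payload": {"steps": [[-0.007,0.009,0.1,0,0,0,-1],[-0.007,0.009,0.22,0,0,0,-1],[-0.007,0.009,0.34,0,0,0,-1],[-0.007,0.009,0.43,0,0,0,-1],[-0.007,0.009,0.48,0,0,0,-1],[-0.007,0.009,0.506,0,0,0,-1],[-0.007,0.009,0.506,0,0,0,-1],[-0.007,0.009,0.506,0,0,0,0]]}}

```text
time_s: 2.45
position: [0.49, -0.4148, 0.0393]
tcp_rot: [[-0.403, 0.915, 0.001], [0.915, 0.403, -0.001], [-0.001, 0.0, -1.0]]
force: [0.4, -0.2, -0.1]
opening: 0.974
grasp_force: 0.0
```

Call:
{"api": "step_arm", "payload": {"steps": [[0,0,0,0,0,0,1],[0,0,0,0,0,0,1],[0,0,0,0,0,0,1],[0,0,0,0,0,0,1],[0,0,0,0,0,0,1],[0,0,0,0,0,0,1],[0,0,0,0,0,0,1],[0,0,0,0,0,0,1]]}}

```text
time_s: 3.12
position: [0.49, -0.4138, 0.0387]
tcp_rot: [[-0.404, 0.915, -0.0], [0.915, 0.404, 0.0], [0.0, -0.0, -1.0]]
force: [0.3, 0.3, -0.2]
opening: 0.403
grasp_force: 0.0
```

Call:
{"api": "step_arm", "payload": {"steps": [[0,0,0,0,0,0,1],[0,0,0,0,0,0,1],[0,0,0,0,0,0,1],[0,0,0,0,0,0,1],[0,0,-0.04,0,0,0,1],[0,0,-0.14,0,0,0,1],[0,0,-0.28,0,0,0,1],[0,0,-0.42,0,0,0,1]]}}

```text
time_s: 3.78
position: [0.4894, -0.4129, 0.1647]
tcp_rot: [[-0.404, 0.915, -0.002], [0.915, 0.404, 0.003], [0.003, -0.001, -1.0]]
force: [0.5, -0.2, -0.4]
opening: 0.338
grasp_force: 30.0
```

```bash
python3 mv.py .6645 -.0073 .17 114
```

```text
shift [ 1.002  1.08  -0.015] turn [-0.001 -0.004 -0.004] at [ 0.4894 -0.4129  0.1647] t 3.7833
```

Call:
{"api": "step_arm", "payload": {"steps": [[0.9,0.97,-0.02,0,0,0,1],[0.9,0.97,-0.02,0,0,0,1],[0.9,0.97,-0.02,0,0,0,1],[0.9,0.97,-0.02,0,0,0,1],[0.9,0.97,-0.02,0,0,0,1],[0.9,0.97,-0.02,0,0,0,1],[0.9,0.97,-0.02,0,0,0,1],[0.9,0.97,-0.02,0,0,0,1]]}}

```text
time_s: 4.45
position: [0.6225, -0.1056, 0.17]
tcp_rot: [[-0.404, 0.915, 0.001], [0.915, 0.404, 0.0], [-0.0, 0.001, -1.0]]
force: [1.0, 0.5, -0.9]
opening: 0.336
grasp_force: 30.0
```

```bash
python3 mv.py .6645 -.0073 .17 114
```

```text
shift [0.243 0.26  0.   ] turn [ 0.001  0.    -0.004] at [ 0.6225 -0.1056  0.17  ] t 4.45
```

Call:
{"api": "step_arm", "payload": {"steps": [[0.23,0.25,0,0,0,0,1],[0.23,0.25,0,0,0,0,1],[0.23,0.25,0,0,0,0,1],[0.23,0.25,0,0,0,0,1],[0.23,0.25,0,0,0,0,1]]}}

```text
time_s: 4.87
position: [0.6628, -0.0129, 0.1695]
tcp_rot: [[-0.406, 0.914, 0.0], [0.914, 0.406, -0.0], [-0.0, -0.0, -1.0]]
force: [-0.2, -0.8, -1.3]
opening: 0.335
grasp_force: 30.0
```

```bash
python3 mv.py .6645 -.0073 .042 114
python3 - <<'E'
from wr import *
c=shot("w2")
h=cv2.cvtColor(c["image"],cv2.COLOR_RGB2HSV); m=cv2.inRange(h,(0,130,60),(8,255,255))|cv2.inRange(h,(172,130,60),(180,255,255))
n,l,st,ce=cv2.connectedComponentsWithStats(m)
for a,e in zip(st[1:],ce[1:]):
    if a[4]>80: print(a,e.round(1))
print(proj(c,[.6645,-.0073,.012],c["T"]))
E
```

```text
shift [0.015 0.013 0.425] turn [-0.     0.001 -0.   ] at [ 0.6628 -0.0129  0.1695] t 4.8667
[ 229  142   65   62 3109] [261.  172.4]
[229 212  55  21 877] [255.9 223.6]
[227 262  58  17 319] [255.7 269.7]
[259.08613028 175.59792235]
```

View pics/w2.png

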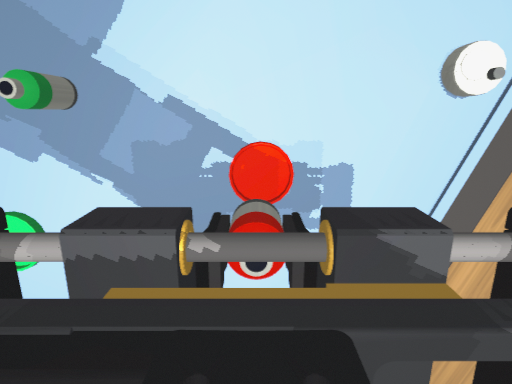

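Wrist view: the red cup's centre is at (261,172.5), where (259,175.6) was predicted. That's about 3 mm off and well inside the 14 mm slack. Lowering with a small correction.

Call:
{"api": "step_arm", "payload": {"steps": [[0.022,0.018,0.1,0,0,0,1],[0.022,0.018,0.22,0,0,0,1],[0.022,0.018,0.32,0,0,0,1],[0.022,0.018,0.38,0,0,0,1],[0.022,0.018,0.4,0,0,0,1],[0.022,0.018,0.41,0,0,0,1],[0.022,0.018,0.415,0,0,0,1],[0.022,0.018,0.42,0,0,0,1]]}}

```text
time_s: 5.58
position: [0.6663, -0.0072, 0.0447]
tcp_rot: [[-0.403, 0.915, 0.003], [0.915, 0.403, -0.001], [-0.002, 0.003, -1.0]]
force: [0.2, -0.6, -0.9]
opening: 0.334
grasp_force: 30.0
```

Call:
{"api": "step_arm", "payload": {"steps": [[0,0,0.003,0,0,0,1],[0,0,0.003,0,0,0,1]]}}

```text
time_s: 5.75
position: [0.6658, -0.0065, 0.0435]
tcp_rot: [[-0.404, 0.915, 0.002], [0.915, 0.404, -0.0], [-0.001, 0.002, -1.0]]
force: [0.1, -0.1, -1.0]
opening: 0.336
grasp_force: 30.0
```

Call:
{"api": "step_arm", "payload": {"steps": [[0,0,0.002,0,0,0,1],[0,0,0.004,0,0,0,1],[0,0,0.004,0,0,0,1],[0,0,0.004,0,0,0,1]]}}

```text
time_s: 6.08
position: [0.6658, -0.0063, 0.0427]
tcp_rot: [[-0.404, 0.915, 0.002], [0.915, 0.404, -0.001], [-0.001, 0.001, -1.0]]
force: [-0.3, -0.6, 5.8]
opening: 0.338
grasp_force: 30.0
```

Contact. Release, lift, and go to yellow.

Call:
{"api": "step_arm", "payload": {"steps": [[0,0,0,0,0,0,-0.5],[0,0,0,0,0,0,-0.5],[0,0,0,0,0,0,-0.5],[0,0,0,0,0,0,-0.5],[0,0,0,0,0,0,-0.5],[0,0,-0.05,0,0,0,-0.5],[0,0,-0.15,0,0,0,-0.5],[0,0,-0.29,0,0,0,-0.5]]}}

```text
time_s: 6.75
position: [0.6622, -0.0058, 0.1246]
tcp_rot: [[-0.404, 0.915, -0.009], [0.915, 0.404, 0.002], [0.005, -0.007, -1.0]]
force: [0.9, 0.1, 0.1]
opening: 0.74
grasp_force: 0.0
```

Call:
{"api": "step_arm", "payload": {"steps": [[0,0,-0.14,0,0,0,-0.5],[0,0,-0.18,0,0,0,-0.5]]}}

```text
time_s: 6.92
position: [0.6686, -0.0067, 0.1884]
tcp_rot: [[-0.404, 0.915, 0.011], [0.915, 0.404, -0.002], [-0.006, 0.01, -1.0]]
force: [0.7, 0.1, -0.1]
opening: 0.75
grasp_force: 0.0
```

```bash
python3 mv.py .3656 -.3234 .19 114;  python3 - <<'E'
from wr import *
c=shot("w3")
E
```

```text
shift [-0.558 -1.35  -0.015] turn [ 0.012  0.008 -0.004] at [ 0.6686 -0.0067  0.1884] t 6.9167
```

View pics/w3.png

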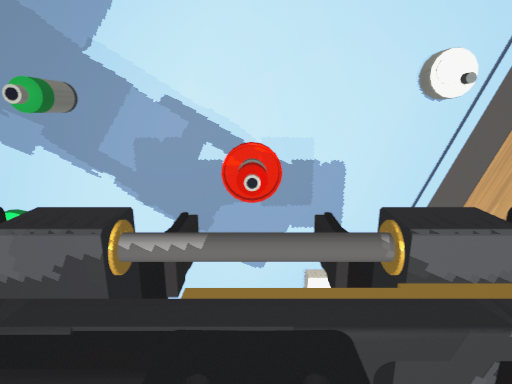

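Red stands upright and centred in its cup, with the lens at (252,183) and the cup at (252,172). On to yellow.

Call:
{"api": "step_arm", "payload": {"steps": [[-0.4,-0.97,0,0,0,0,-0.5],[-0.4,-0.97,0,0,0,0,-0.5],[-0.4,-0.97,0,0,0,0,-0.5],[-0.4,-0.97,0,0,0,0,-0.5],[-0.4,-0.97,0,0,0,0,-0.5],[-0.4,-0.97,0,0,0,0,-0.5],[-0.4,-0.97,0,0,0,0,-0.5],[-0.4,-0.97,0,0,0,0,-0.5]]}}

```text
time_s: 7.63
position: [0.444, -0.2352, 0.1808]
tcp_rot: [[-0.402, 0.916, -0.003], [0.916, 0.402, 0.001], [0.002, -0.002, -1.0]]
force: [0.9, -0.5, -0.6]
opening: 0.751
grasp_force: 0.0
```

Call:
{"api": "step_arm", "payload": {"steps": [[-0.15,-0.36,0,0,0,0,-0.5],[-0.15,-0.36,0,0,0,0,-0.5],[-0.15,-0.36,0,0,0,0,-0.5],[-0.15,-0.36,0,0,0,0,-0.5],[-0.15,-0.36,0,0,0,0,-0.5],[-0.15,-0.36,0,0,0,0,-0.5]]}}

```text
time_s: 8.13
position: [0.3664, -0.3176, 0.1811]
tcp_rot: [[-0.403, 0.915, -0.001], [0.915, 0.403, 0.002], [0.002, 0.0, -1.0]]
force: [1.3, 0.4, 0.5]
opening: 0.752
grasp_force: 0.0
```

```bash
cat > det.py <<'E'
import sys
from wr import *
# det.py name hlo hhi zc ex ey: blobs of a hue; world at height zc; predicted pixel
nm,lo,hi,z,ex,ey=sys.argv[1],*map(float,sys.argv[2:7])
c=shot(nm); h=cv2.cvtColor(c["image"],cv2.COLOR_RGB2HSV); m=cv2.inRange(h,(lo,110,60),(hi,255,255))
n,l,st,ce=cv2.connectedComponentsWithStats(m)
for a,e in zip(st[1:],ce[1:]):
    if a[4]>80: print(a,e.round(1),ray(c,e,z,c["T"]).round(4))
print(proj(c,[ex,ey,z],c["T"]).round(1))
E
python3 mv.py .3656 -.3234 .19 114; python3 det.py w4 20 35 .05 .3656 -.3234
```

```text
shift [-0.017 -0.01  -0.03 ] turn [ 0.    -0.002 -0.005] at [ 0.3664 -0.3176  0.1811] t 8.1333
[255 101  22  23 279] [265.  112.2] [ 0.348  -0.2545  0.05  ]
[236 172  32  35 660] [251.8 187.4] [ 0.364  -0.3194  0.05  ]
[107 220  26  55 724] [117.1 247.3] [ 0.2706 -0.4243  0.05  ]
[379 220  27  55 730] [394.6 247.4] [ 0.511  -0.3185  0.05  ]
[ 182  283  330   16 4096] [361.2 291.9] [ 0.5047 -0.373   0.05  ]
[251.6 192.1]
```

View pics/w4.png

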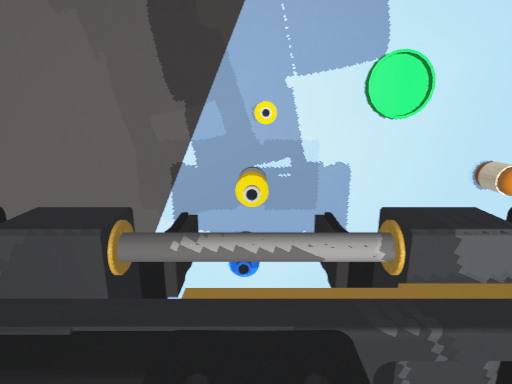

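Wrist view: the larger yellow's lens is at (252,194.5). The small look-alike (265,112) and the blue one (243,268) lie along tool x, clear of the jaws.

```bash
python3 - <<'E'
from h import *
c=pickle.load(open("w4.pkl","rb")); print(ray(c,(252,194.5),.058,c["T"]))
E
python3 mv.py .3645 -.3215 .042 114
```

```text
[ 0.36602648 -0.32332247  0.058     ]
shift [-0.011 -0.013  0.464] turn [ 0.    -0.002 -0.003] at [ 0.3669 -0.3172  0.1812] t 8.1833
```

Call:
{"api": "step_arm", "payload": {"steps": [[-0.016,-0.01,0.08,0,0,0,-0.5],[-0.016,-0.01,0.18,0,0,0,-0.5],[-0.016,-0.01,0.3,0,0,0,-0.5],[-0.016,-0.01,0.39,0,0,0,-0.5],[-0.016,-0.01,0.44,0,0,0,-0.5],[-0.016,-0.01,0.463,0,0,0,-0.5],[-0.016,-0.01,0.463,0,0,0,-0.5],[-0.016,-0.01,0.463,0,0,0,1]]}}

```text
time_s: 8.85
position: [0.3666, -0.3232, 0.0429]
tcp_rot: [[-0.405, 0.914, -0.0], [0.914, 0.405, 0.0], [0.0, 0.0, -1.0]]
force: [0.4, -0.0, -0.2]
opening: 0.724
grasp_force: 0.0
```

Call:
{"api": "step_arm", "payload": {"steps": [[0,0,0,0,0,0,1],[0,0,0,0,0,0,1],[0,0,0,0,0,0,1],[0,0,0,0,0,0,1],[0,0,0,0,0,0,1],[0,0,0,0,0,0,1],[0,0,0,0,0,0,1],[0,0,0,0,0,0,1]]}}

```text
time_s: 9.52
position: [0.3658, -0.3241, 0.0433]
tcp_rot: [[-0.404, 0.915, 0.0], [0.915, 0.404, -0.001], [-0.001, 0.0, -1.0]]
force: [-0.8, -0.4, 5.4]
opening: 0.337
grasp_force: 30.0
```

Call:
{"api": "step_arm", "payload": {"steps": [[0,0,0,0,0,0,1],[0,0,0,0,0,0,1]]}}

```text
time_s: 9.68
position: [0.3658, -0.3241, 0.0433]
tcp_rot: [[-0.404, 0.915, 0.0], [0.915, 0.404, -0.001], [-0.001, 0.0, -1.0]]
force: [-1.0, 0.2, 5.9]
opening: 0.34
grasp_force: 30.0
```

Call:
{"api": "step_arm", "payload": {"steps": [[0,0,-0.03,0,0,0,1],[0,0,-0.12,0,0,0,1],[0,0,-0.25,0,0,0,1],[0,0,-0.38,0,0,0,1],[0,0,-0.48,0,0,0,1]]}}

```text
time_s: 10.1
position: [0.3659, -0.3237, 0.1893]
tcp_rot: [[-0.404, 0.915, 0.001], [0.915, 0.404, -0.001], [-0.001, 0.0, -1.0]]
force: [0.0, -1.3, -1.0]
opening: 0.336
grasp_force: 30.0
```

```bash
python3 mv.py .44 -.05 .19 114
```

```text
shift [ 0.735  0.594 -0.003] turn [ 0.001  0.001 -0.004] at [ 0.3659 -0.3237  0.1893] t 10.1
```

Call:
{"api": "step_arm", "payload": {"steps": [[0.73,0.59,0,0,0,0,1],[0.73,0.59,0,0,0,0,1],[0.73,0.59,0,0,0,0,1],[0.73,0.59,0,0,0,0,1],[0.73,0.59,0,0,0,0,1],[0.73,0.59,0,0,0,0,1],[0.73,0.59,0,0,0,0,1]]}}

```text
time_s: 10.68
position: [0.4387, -0.0489, 0.187]
tcp_rot: [[-0.404, 0.915, -0.001], [0.915, 0.404, 0.001], [0.001, -0.0, -1.0]]
force: [-0.0, -0.5, -1.0]
opening: 0.338
grasp_force: 30.0
```

```bash
python3 mv.py .3622 .3 .19 114
```

```text
shift [ 1.167  0.237 -0.008] turn [-0.    -0.002 -0.003] at [ 0.4387 -0.0489  0.187 ] t 10.6833
```

Call:
{"api": "step_arm", "payload": {"steps": [[0.9,0.183,-0.01,0,0,0,1],[0.9,0.183,-0.01,0,0,0,1],[0.9,0.183,-0.01,0,0,0,1],[0.9,0.183,-0.01,0,0,0,1],[0.9,0.183,-0.01,0,0,0,1],[0.9,0.183,-0.01,0,0,0,1],[0.9,0.183,-0.01,0,0,0,1],[0.9,0.183,-0.01,0,0,0,1]]}}

```text
time_s: 11.35
position: [0.3786, 0.221, 0.1901]
tcp_rot: [[-0.409, 0.913, -0.0], [0.913, 0.409, 0.002], [0.002, 0.0, -1.0]]
force: [0.6, 0.2, -1.4]
opening: 0.338
grasp_force: 30.0
```

Call:
{"api": "step_arm", "payload": {"steps": [[0.26,0.054,0,0,0,0,1],[0.26,0.054,0,0,0,0,1],[0.26,0.054,0,0,0,0,1],[0.26,0.054,0,0,0,0,1],[0.26,0.054,0,0,0,0,1]]}}

```text
time_s: 11.77
position: [0.3635, 0.2943, 0.1897]
tcp_rot: [[-0.404, 0.915, -0.001], [0.915, 0.404, -0.001], [-0.001, -0.001, -1.0]]
force: [0.3, 0.1, -1.6]
opening: 0.338
grasp_force: 30.0
```

```bash
python3 mv.py .3622 .3 .0472 114; python3 det.py w5 20 35 .012 .3622 .3
```

```text
shift [0.019 0.004 0.475] turn [-0.002  0.001 -0.003] at [0.3635 0.2943 0.1897] t 11.7667
[ 229  138   60   60 2860] [258.4 167.4] [0.3628 0.3037 0.012 ]
[228 211  57  22 921] [255.8 223.4] [0.3853 0.246  0.012 ]
[179 220  14  55 444] [184.3 247.4] [0.324  0.1879 0.012 ]
[320 220  14  55 462] [327.5 247.9] [0.4697 0.2519 0.012 ]
[227 262  24  17 134] [236.4 268.5] [0.387  0.1876 0.012 ]
[262 262  24  17 132] [275.  268.3] [0.4269 0.2054 0.012 ]
[ 104  283  356   16 4400] [294.7 292. ] [0.4602 0.1872 0.012 ]
[256.5 170.4]
```

Call:
{"api": "step_arm", "payload": {"steps": [[0.024,0.007,0.1,0,0,0,1],[0.024,0.007,0.22,0,0,0,1],[0.024,0.007,0.34,0,0,0,1],[0.024,0.007,0.42,0,0,0,1],[0.024,0.007,0.46,0,0,0,1],[0.024,0.007,0.47,0,0,0,1],[0.024,0.007,0.475,0,0,0,1],[0.024,0.007,0.475,0,0,0,1]]}}

```text
time_s: 12.48
position: [0.3628, 0.3007, 0.0476]
tcp_rot: [[-0.402, 0.916, -0.002], [0.916, 0.402, -0.001], [-0.0, -0.002, -1.0]]
force: [0.4, -0.6, -0.8]
opening: 0.337
grasp_force: 30.0
```

Call:
{"api": "step_arm", "payload": {"steps": [[0,0,0.002,0,0,0,1],[0,0,0.002,0,0,0,1]]}}

```text
time_s: 12.65
position: [0.3638, 0.3018, 0.0473]
tcp_rot: [[-0.402, 0.915, 0.001], [0.915, 0.402, 0.0], [-0.0, 0.001, -1.0]]
force: [0.9, -1.8, 1.9]
opening: 0.335
grasp_force: 30.0
```

Call:
{"api": "step_arm", "payload": {"steps": [[0,0,0.002,0,0,0,1],[0,0,0.002,0,0,0,1],[0,0,0.002,0,0,0,-0.5],[0,0,0.002,0,0,0,-0.5],[0,0,0.002,0,0,0,-0.5],[0,0,0.002,0,0,0,-0.5],[0,0,0.002,0,0,0,-0.5],[0,0,0.002,0,0,0,-0.5]]}}

```text
time_s: 13.32
position: [0.3629, 0.3026, 0.046]
tcp_rot: [[-0.404, 0.915, -0.0], [0.915, 0.404, -0.0], [0.0, -0.0, -1.0]]
force: [0.8, 0.1, -0.4]
opening: 0.697
grasp_force: 0.0
```

Call:
{"api": "step_arm", "payload": {"steps": [[0,0,-0.05,0,0,0,-0.5],[0,0,-0.15,0,0,0,-0.5],[0,0,-0.27,0,0,0,-0.5],[0,0,-0.39,0,0,0,-0.5],[0,0,-0.48,0,0,0,-0.5],[0,0,-0.48,0,0,0,-0.5]]}}

```text
time_s: 13.82
position: [0.3657, 0.3042, 0.1949]
tcp_rot: [[-0.404, 0.915, 0.01], [0.915, 0.404, 0.005], [0.001, 0.011, -1.0]]
force: [0.7, 0.0, 0.8]
opening: 0.749
grasp_force: 0.0
```

```bash
python3 mv.py .4588 -.0158 .19 114; python3 det.py w6 20 35 .05 .363 .302
```

```text
shift [-1.101 -0.147  0.014] turn [ 0.014 -0.001 -0.004] at [0.3657 0.3042 0.1949] t 13.8167
[ 221  145   60   59 2444] [250.5 173.6] [0.3595 0.3114 0.05  ]
[107 220  26  55 722] [117.1 247.3] [0.2683 0.1902 0.05  ]
[379 220  27  55 729] [394.6 247.6] [0.5217 0.3003 0.05  ]
[ 182  283  330   16 4075] [359.7 291.9] [0.5134 0.2423 0.05  ]
[249.9 184. ]
```

View pics/w6.png

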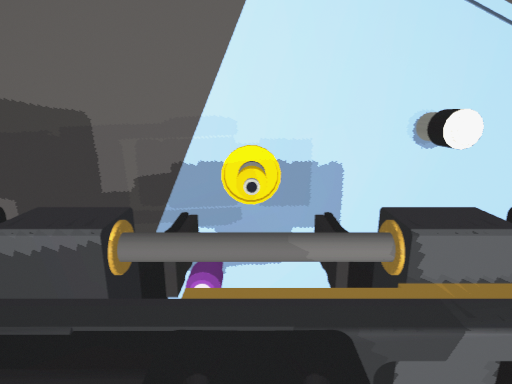

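Yellow is upright in its cup, with the lens at (252,187) and the cup at (251,174). Now green.

Call:
{"api": "step_arm", "payload": {"steps": [[-0.97,-0.13,0.01,0,0,0,-0.5],[-0.97,-0.13,0.01,0,0,0,-0.5],[-0.97,-0.13,0.01,0,0,0,-0.5],[-0.97,-0.13,0.01,0,0,0,-0.5],[-0.97,-0.13,0.01,0,0,0,-0.5],[-0.97,-0.13,0.01,0,0,0,-0.5],[-0.97,-0.13,0.01,0,0,0,-0.5],[-0.97,-0.13,0.01,0,0,0,-0.5]]}}

```text
time_s: 14.53
position: [0.4477, 0.0142, 0.186]
tcp_rot: [[-0.397, 0.918, 0.002], [0.918, 0.397, -0.002], [-0.003, 0.001, -1.0]]
force: [1.5, -0.4, -0.3]
opening: 0.75
grasp_force: 0.0
```

Call:
{"api": "step_arm", "payload": {"steps": [[-0.12,-0.016,0,0,0,0,-0.5],[-0.12,-0.016,0,0,0,0,-0.5],[-0.12,-0.016,0,0,0,0,-0.5],[-0.12,-0.016,0,0,0,0,-0.5]]}}

```text
time_s: 14.87
position: [0.4536, -0.0136, 0.186]
tcp_rot: [[-0.403, 0.915, -0.003], [0.915, 0.403, 0.001], [0.003, -0.003, -1.0]]
force: [-0.2, -0.9, 0.1]
opening: 0.75
grasp_force: 0.0
```

```bash
python3 mv.py .4588 -.0158 .0485 114; python3 det.py w7 50 80 .06 .4588 -.0158
python3 - <<'E'
from h import *
c=pickle.load(open("w7.pkl","rb"));print(proj(c,[.4588,-.0158,.068],c["T"]))
h=cv2.cvtColor(c["image"],cv2.COLOR_RGB2HSV)
# dark lens inside the nose ring near the expected top
u,v=map(int,proj(c,[.4588,-.0158,.068],c["T"]));w=h[v-20:v+20,u-20:u+20,2]<70
n,l,st,ce=cv2.connectedComponentsWithStats(w.astype(np.uint8))
for a,e in zip(st[1:],ce[1:]):
    if a[4]>15:
        q=e+[u-20,v-20];print(a[4],q,ray(c,q,.068,c["T"]))
E
```

```text
shift [-0.015  0.014  0.458] turn [-0.003 -0.003 -0.005] at [ 0.4536 -0.0136  0.186 ] t 14.8667
[247 170  33  35 650] [262.5 185.2] [ 0.4582 -0.0086  0.06  ]
[175 277  49  22 400] [199.  284.3] [ 0.4423 -0.1223  0.06  ]
[259.8 192.7]
[259.90261998 195.10246604]
81 [263.22222222 192.44444444] [ 0.46045106 -0.01248146  0.068     ]
```

Green's lens measures (0.4605, -0.0125), within 4 mm of the top-view value.

Call:
{"api": "step_arm", "payload": {"steps": [[-0.008,0.019,0.08,0,0,0,-0.5],[-0.008,0.019,0.18,0,0,0,-0.5],[-0.008,0.019,0.3,0,0,0,-0.5],[-0.008,0.019,0.39,0,0,0,-0.5],[-0.008,0.019,0.44,0,0,0,-0.5],[-0.008,0.019,0.455,0,0,0,-0.5],[-0.008,0.019,0.455,0,0,0,-0.5],[-0.008,0.019,0.455,0,0,0,1]]}}

```text
time_s: 15.58
position: [0.461, -0.0134, 0.0509]
tcp_rot: [[-0.405, 0.914, -0.0], [0.914, 0.405, 0.0], [0.0, -0.0, -1.0]]
force: [1.1, -0.6, -0.5]
opening: 0.721
grasp_force: 0.0
```

Call:
{"api": "step_arm", "payload": {"steps": [[0,0,0,0,0,0,1],[0,0,0,0,0,0,1],[0,0,0,0,0,0,1],[0,0,0,0,0,0,1],[0,0,0,0,0,0,1],[0,0,0,0,0,0,1],[0,0,0,0,0,0,1],[0,0,0,0,0,0,1]]}}

```text
time_s: 16.25
position: [0.4611, -0.0144, 0.0509]
tcp_rot: [[-0.404, 0.915, 0.0], [0.915, 0.404, -0.0], [-0.0, 0.0, -1.0]]
force: [-0.4, -0.4, 5.6]
opening: 0.335
grasp_force: 30.0
```

Call:
{"api": "step_arm", "payload": {"steps": [[0,0,0,0,0,0,1],[0,0,0,0,0,0,1]]}}

```text
time_s: 16.42
position: [0.4611, -0.0144, 0.051]
tcp_rot: [[-0.404, 0.915, 0.0], [0.915, 0.404, -0.0], [-0.0, 0.0, -1.0]]
force: [-0.8, -0.9, 7.0]
opening: 0.337
grasp_force: 30.0
```

Call:
{"api": "step_arm", "payload": {"steps": [[0,0,-0.03,0,0,0,1],[0,0,-0.12,0,0,0,1],[0,0,-0.25,0,0,0,1],[0,0,-0.38,0,0,0,1],[0,0,-0.48,0,0,0,1]]}}

```text
time_s: 16.83
position: [0.461, -0.0141, 0.1971]
tcp_rot: [[-0.404, 0.915, 0.001], [0.915, 0.404, -0.0], [-0.001, 0.001, -1.0]]
force: [1.5, -0.1, -1.8]
opening: 0.337
grasp_force: 30.0
```

```bash
python3 mv.py .4568 -.1794 .19 114
```

```text
shift [-0.498 -0.235  0.024] turn [ 0.001  0.001 -0.004] at [ 0.461  -0.0141  0.1971] t 16.8333
```

Call:
{"api": "step_arm", "payload": {"steps": [[-0.498,-0.235,0.02,0,0,0,1],[-0.498,-0.235,0.02,0,0,0,1],[-0.498,-0.235,0.02,0,0,0,1],[-0.498,-0.235,0.02,0,0,0,1],[-0.498,-0.235,0.02,0,0,0,1],[-0.498,-0.235,0.02,0,0,0,1],[-0.498,-0.235,0.02,0,0,0,1]]}}

```text
time_s: 17.42
position: [0.4559, -0.1788, 0.1883]
tcp_rot: [[-0.403, 0.915, -0.002], [0.915, 0.403, 0.002], [0.002, -0.001, -1.0]]
force: [-0.5, 0.6, -1.8]
opening: 0.337
grasp_force: 30.0
```

```bash
python3 mv.py .4568 -.1794 .055 114; python3 det.py w8 50 80 .012 .4568 -.1794
```

```text
shift [-0.004  0.002  0.444] turn [-0.001 -0.003 -0.006] at [ 0.4559 -0.1788  0.1883] t 17.4167
[ 227  146   61   54 2498] [256.9 172. ] [ 0.4555 -0.1737  0.012 ]
[228 210  57  23 995] [255.9 222.7] [ 0.4771 -0.2253  0.012 ]
[229 262  15  14  96] [236.1 266.8] [ 0.4777 -0.2824  0.012 ]
[255.9 177.4]
```

Call:
{"api": "step_arm", "payload": {"steps": [[0.004,0.003,0.1,0,0,0,1],[0.004,0.003,0.22,0,0,0,1],[0.004,0.003,0.33,0,0,0,1],[0.004,0.003,0.4,0,0,0,1],[0.004,0.003,0.43,0,0,0,1],[0.004,0.003,0.44,0,0,0,1],[0.004,0.003,0.443,0,0,0,1],[0.004,0.003,0.443,0,0,0,1]]}}

```text
time_s: 18.13
position: [0.4579, -0.1777, 0.0566]
tcp_rot: [[-0.405, 0.914, 0.001], [0.914, 0.405, -0.001], [-0.001, 0.001, -1.0]]
force: [0.1, 0.5, -1.9]
opening: 0.336
grasp_force: 30.0
```

Call:
{"api": "step_arm", "payload": {"steps": [[0,0,0.002,0,0,0,1],[0,0,0.002,0,0,0,1]]}}

```text
time_s: 18.3
position: [0.458, -0.1783, 0.0563]
tcp_rot: [[-0.404, 0.915, 0.002], [0.915, 0.404, -0.001], [-0.002, 0.001, -1.0]]
force: [-0.0, -0.3, -1.2]
opening: 0.333
grasp_force: 30.0
```

Call:
{"api": "step_arm", "payload": {"steps": [[0,0,0.002,0,0,0,1],[0,0,0.004,0,0,0,1],[0,0,0.006,0,0,0,1],[0,0,0.006,0,0,0,1]]}}

```text
time_s: 18.63
position: [0.4577, -0.1784, 0.0549]
tcp_rot: [[-0.404, 0.915, 0.002], [0.915, 0.404, -0.001], [-0.002, 0.001, -1.0]]
force: [-1.5, -0.4, 10.3]
opening: 0.339
grasp_force: 30.0
```

Call:
{"api": "step_arm", "payload": {"steps": [[0,0,-0.002,0,0,0,1],[0,0,-0.002,0,0,0,-0.5],[0,0,-0.002,0,0,0,-0.5],[0,0,-0.002,0,0,0,-0.5],[0,0,-0.002,0,0,0,-0.5],[0,0,-0.002,0,0,0,-0.5],[0,0,-0.002,0,0,0,-0.5],[0,0,-0.002,0,0,0,-0.5]]}}

```text
time_s: 19.3
position: [0.4571, -0.1779, 0.0537]
tcp_rot: [[-0.404, 0.915, -0.0], [0.915, 0.404, 0.0], [0.0, -0.0, -1.0]]
force: [-0.3, 0.4, 1.0]
opening: 0.726
grasp_force: 0.0
```

Call:
{"api": "step_arm", "payload": {"steps": [[0,0,-0.05,0,0,0,-0.5],[0,0,-0.15,0,0,0,-0.5],[0,0,-0.27,0,0,0,-0.5],[0,0,-0.38,0,0,0,-0.5],[0,0,-0.45,0,0,0,-0.5],[0,0,-0.45,0,0,0,-0.5]]}}

```text
time_s: 19.8
position: [0.4596, -0.1794, 0.1932]
tcp_rot: [[-0.404, 0.915, 0.008], [0.915, 0.404, -0.005], [-0.008, 0.005, -1.0]]
force: [0.8, -0.0, -0.2]
opening: 0.752
grasp_force: 0.0
```

```bash
python3 mv.py .4409 .154 .19 114; python3 det.py w9 50 80 .068 .457 -.178
```

```text
shift [1.042 0.392 0.004] turn [ 0.007  0.011 -0.004] at [ 0.4596 -0.1794  0.1932] t 19.8
[ 223  141   60   60 2395] [252.7 170.1] [ 0.4523 -0.1661  0.068 ]
[252.2 184.4]
```

View pics/w9.png

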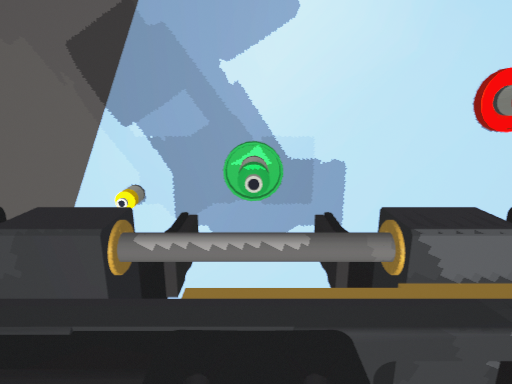

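Green is upright in its cup, with the lens at (253,184) and the cup at (253,170). Next is the plain eyepiece.

Call:
{"api": "step_arm", "payload": {"steps": [[0.92,0.345,0,0,0,0,-0.5],[0.92,0.345,0,0,0,0,-0.5],[0.92,0.345,0,0,0,0,-0.5],[0.92,0.345,0,0,0,0,-0.5],[0.92,0.345,0,0,0,0,-0.5],[0.92,0.345,0,0,0,0,-0.5],[0.92,0.345,0,0,0,0,-0.5],[0.92,0.345,0,0,0,0,-0.5]]}}

```text
time_s: 20.52
position: [0.4376, 0.1221, 0.1874]
tcp_rot: [[-0.41, 0.912, -0.004], [0.912, 0.41, 0.002], [0.004, -0.003, -1.0]]
force: [-1.0, -0.1, 0.3]
opening: 0.75
grasp_force: 0.0
```

Call:
{"api": "step_arm", "payload": {"steps": [[0.11,0.042,0,0,0,0,-0.5],[0.11,0.042,0,0,0,0,-0.5],[0.11,0.042,0,0,0,0,-0.5],[0.11,0.042,0,0,0,0,-0.5]]}}

```text
time_s: 20.85
position: [0.438, 0.1512, 0.1879]
tcp_rot: [[-0.404, 0.915, -0.002], [0.915, 0.404, -0.001], [0.0, -0.002, -1.0]]
force: [-0.3, 0.6, 0.3]
opening: 0.757
grasp_force: 0.0
```

```bash
python3 mv.py .4409 .154 .049 114; python3 det.py w10 110 150 .06 .4409 .154
```

```text
shift [0.004 0.014 0.463] turn [-0.003 -0.    -0.003] at [0.438  0.1512 0.1879] t 20.85
[ 171   96   45   42 1090] [193.6 116. ] [0.3654 0.1869 0.06  ]
[259.7 185.9]
```

View pics/w10.png

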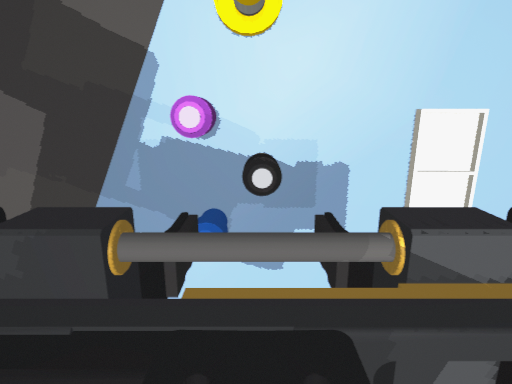

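The plain black eyepiece's lens is at (262,178), where (259.7,185.9) was predicted, so I shift about +6 mm in tool x. Purple (192,117) and blue (213,222) clear the fingers.

Call:
{"api": "step_arm", "payload": {"steps": [[0.024,0.02,0.08,0,0,0,-0.5],[0.024,0.02,0.18,0,0,0,-0.5],[0.024,0.02,0.3,0,0,0,-0.5],[0.024,0.02,0.39,0,0,0,-0.5],[0.024,0.02,0.44,0,0,0,-0.5],[0.024,0.02,0.462,0,0,0,-0.5],[0.024,0.02,0.462,0,0,0,-0.5],[0.024,0.02,0.462,0,0,0,1]]}}

```text
time_s: 21.57
position: [0.4417, 0.1598, 0.0504]
tcp_rot: [[-0.402, 0.916, -0.0], [0.916, 0.402, -0.0], [0.0, -0.0, -1.0]]
force: [0.2, 0.1, -0.6]
opening: 0.719
grasp_force: 0.0
```

Call:
{"api": "step_arm", "payload": {"steps": [[0,0,0,0,0,0,1],[0,0,0,0,0,0,1],[0,0,0,0,0,0,1],[0,0,0,0,0,0,1],[0,0,0,0,0,0,1],[0,0,0,0,0,0,1],[0,0,0,0,0,0,1],[0,0,0,0,0,0,1]]}}

```text
time_s: 22.23
position: [0.441, 0.1607, 0.0509]
tcp_rot: [[-0.404, 0.915, -0.0], [0.915, 0.404, -0.0], [-0.0, -0.0, -1.0]]
force: [-1.4, -0.7, 6.4]
opening: 0.401
grasp_force: 30.0
```

Call:
{"api": "step_arm", "payload": {"steps": [[0,0,-0.03,0,0,0,1],[0,0,-0.12,0,0,0,1],[0,0,-0.25,0,0,0,1],[0,0,-0.38,0,0,0,1],[0,0,-0.48,0,0,0,1]]}}

```text
time_s: 22.65
position: [0.4415, 0.1608, 0.1971]
tcp_rot: [[-0.404, 0.915, 0.002], [0.915, 0.404, 0.0], [-0.001, 0.002, -1.0]]
force: [1.5, 1.5, -1.6]
opening: 0.404
grasp_force: 30.0
```

```bash
python3 - <<'E'
from h import *
c=pickle.load(open("w10.pkl","rb"))
for q in [(414,109),(489,109),(475.5,171.5),(413,171.5)]: print(ray(c,q,.012,c["T"]).round(4))
E
python3 mv.py .629 .205 .19 114
```

```text
[0.5535 0.2765 0.012 ]
[0.6211 0.3064 0.012 ]
[0.6441 0.248  0.012 ]
[0.5851 0.2219 0.012 ]
shift [-0.118  0.631  0.025] turn [ 0.003  0.001 -0.004] at [0.4415 0.1608 0.1971] t 22.65
```

Call:
{"api": "step_arm", "payload": {"steps": [[-0.115,0.63,0.02,0,0,0,1],[-0.115,0.63,0.02,0,0,0,1],[-0.115,0.63,0.02,0,0,0,1],[-0.115,0.63,0.02,0,0,0,1],[-0.115,0.63,0.02,0,0,0,1],[-0.115,0.63,0.02,0,0,0,1],[-0.115,0.63,0.02,0,0,0,1],[-0.115,0.63,0.02,0,0,0,1]]}}

```text
time_s: 23.32
position: [0.6264, 0.2053, 0.1877]
tcp_rot: [[-0.404, 0.915, -0.003], [0.915, 0.404, -0.0], [0.001, -0.003, -1.0]]
force: [0.6, -0.6, -0.9]
opening: 0.409
grasp_force: 30.0
```

```bash
python3 mv.py .629 .205 .055 114; python3 det.py w11 0 1 .012 .629 .205;python3 - <<'E'
from h import *
c=pickle.load(open("w11.pkl","rb"))
for p in [(.6165,.2335),(.604,.262)]: print(proj(c,[*p,.012],c["T"]))
E
```

```text
shift [-0.005  0.009  0.442] turn [-0.004 -0.001 -0.004] at [0.6264 0.2053 0.1877] t 23.3167
[257.9 177.6]
[257.98161815 147.73666845]
[258.10169372 116.36320433]
```

View pics/w11.png

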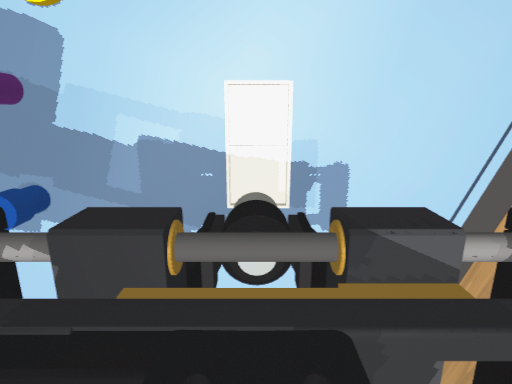

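The tray is aligned with the tool: its divider is at (258,146), where (258,148) was predicted. Lowering into the near bay.

Call:
{"api": "step_arm", "payload": {"steps": [[0,0.01,0.1,0,0,0,1],[0,0.01,0.22,0,0,0,1],[0,0.01,0.33,0,0,0,1],[0,0.01,0.4,0,0,0,1],[0,0.01,0.43,0,0,0,1],[0,0.01,0.438,0,0,0,1],[0,0.01,0.441,0,0,0,1],[0,0.01,0.443,0,0,0,1]]}}

```text
time_s: 24.03
position: [0.6319, 0.2068, 0.0571]
tcp_rot: [[-0.404, 0.915, 0.003], [0.915, 0.404, 0.0], [-0.001, 0.003, -1.0]]
force: [-0.2, 0.3, -1.7]
opening: 0.4
grasp_force: 30.0
```

Call:
{"api": "step_arm", "payload": {"steps": [[0,0,0.002,0,0,0,1],[0,0,0.002,0,0,0,1],[0,0,0.004,0,0,0,1],[0,0,0.004,0,0,0,1]]}}

```text
time_s: 24.37
position: [0.6313, 0.2067, 0.055]
tcp_rot: [[-0.404, 0.915, 0.002], [0.915, 0.404, 0.0], [-0.0, 0.001, -1.0]]
force: [0.4, 0.1, 1.9]
opening: 0.402
grasp_force: 30.0
```

Contact. I press about 0.5 mm, then release and lift.

Call:
{"api": "step_arm", "payload": {"steps": [[0,0,0.002,0,0,0,1],[0,0,0.002,0,0,0,1],[0,0,0.002,0,0,0,-0.5],[0,0,0.002,0,0,0,-0.5],[0,0,0.002,0,0,0,-0.5],[0,0,0.002,0,0,0,-0.5],[0,0,0.002,0,0,0,-0.5],[0,0,0.002,0,0,0,-0.5]]}}

```text
time_s: 25.03
position: [0.6308, 0.2066, 0.0534]
tcp_rot: [[-0.404, 0.915, -0.0], [0.915, 0.404, -0.0], [0.0, -0.0, -1.0]]
force: [0.1, 0.0, -0.4]
opening: 0.721
grasp_force: 0.0
```

Call:
{"api": "step_arm", "payload": {"steps": [[0,0,-0.05,0,0,0,-0.5],[0,0,-0.15,0,0,0,-0.5],[0,0,-0.27,0,0,0,-0.5],[0,0,-0.38,0,0,0,-0.5],[0,0,-0.45,0,0,0,-0.5],[0,0,-0.45,0,0,0,-0.5]]}}

```text
time_s: 25.53
position: [0.6342, 0.2073, 0.1947]
tcp_rot: [[-0.404, 0.915, 0.011], [0.915, 0.404, 0.002], [-0.003, 0.011, -1.0]]
force: [0.7, 0.0, 0.4]
opening: 0.751
grasp_force: 0.0
```

```bash
python3 mv.py .515 .4242 .19 114; python3 det.py w12 0 1 .06 .6305 .206
```

```text
shift [ 0.822 -0.072  0.012] turn [ 0.014  0.004 -0.004] at [0.6342 0.2073 0.1947] t 25.5333
[249.1 184.8]
```

View pics/w12.png

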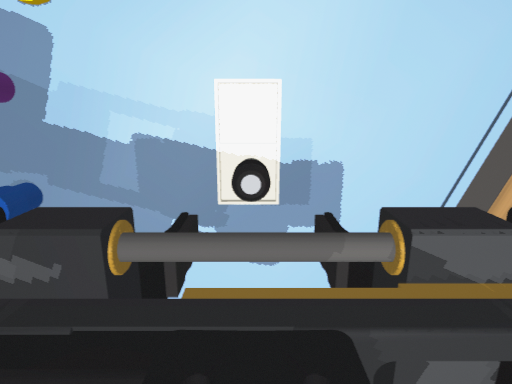

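The plain eyepiece stands in the near bay, lens at (251,184). Now the ring eyepiece.

Call:
{"api": "step_arm", "payload": {"steps": [[0.82,-0.07,0.01,0,0,0,-0.5],[0.82,-0.07,0.01,0,0,0,-0.5],[0.82,-0.07,0.01,0,0,0,-0.5],[0.82,-0.07,0.01,0,0,0,-0.5],[0.82,-0.07,0.01,0,0,0,-0.5],[0.82,-0.07,0.01,0,0,0,-0.5],[0.82,-0.07,0.01,0,0,0,-0.5],[0.82,-0.07,0.01,0,0,0,-0.5]]}}

```text
time_s: 26.25
position: [0.5097, 0.4246, 0.1834]
tcp_rot: [[-0.408, 0.913, -0.003], [0.913, 0.408, -0.002], [-0.001, -0.004, -1.0]]
force: [0.5, -0.4, 0.4]
opening: 0.75
grasp_force: 0.0
```

```bash
python3 mv.py .515 .4242 .049 114; python3 det.py w13 0 1 .058 .515 .4242
python3 - <<'E'
from h import *
c=pickle.load(open("w13.pkl","rb")); g=cv2.cvtColor(c["image"],cv2.COLOR_RGB2HSV)
m=cv2.inRange(g,(0,0,170),(180,35,255)); n,l,st,ce=cv2.connectedComponentsWithStats(m[:225])
for a,e in zip(st[1:],ce[1:]):
    if 100<a[4]<4000: print(a,e.round(1),ray(c,e,.058,c["T"]).round(4))
E
```

```text
shift [-0.008  0.017  0.448] turn [-0.005  0.001  0.002] at [0.5097 0.4246 0.1834] t 26.25
[260.8 190.7]
[ 244  170   41   38 1192] [264.2 188.4] [0.5169 0.4273 0.058 ]
```

Call:
{"api": "step_arm", "payload": {"steps": [[0,0.024,0.08,0,0,0,-0.5],[0,0.024,0.18,0,0,0,-0.5],[0,0.024,0.3,0,0,0,-0.5],[0,0.024,0.39,0,0,0,-0.5],[0,0.024,0.43,0,0,0,-0.5],[0,0.024,0.445,0,0,0,-0.5],[0,0.024,0.445,0,0,0,-0.5],[0,0.024,0.445,0,0,0,1]]}}

```text
time_s: 26.97
position: [0.5203, 0.426, 0.0532]
tcp_rot: [[-0.403, 0.915, 0.002], [0.915, 0.403, 0.001], [0.0, 0.002, -1.0]]
force: [0.7, 0.1, 1.2]
opening: 0.725
grasp_force: 0.0
```

Call:
{"api": "step_arm", "payload": {"steps": [[0,0,0,0,0,0,1],[0,0,0,0,0,0,1],[0,0,0,0,0,0,1],[0,0,0,0,0,0,1],[0,0,0,0,0,0,1],[0,0,0,0,0,0,1],[0,0,0,0,0,0,1],[0,0,0,0,0,0,1]]}}

```text
time_s: 27.63
position: [0.5186, 0.4262, 0.0529]
tcp_rot: [[-0.404, 0.915, -0.0], [0.915, 0.404, -0.0], [0.0, -0.0, -1.0]]
force: [-1.8, -0.4, 6.5]
opening: 0.402
grasp_force: 30.0
```

Call:
{"api": "step_arm", "payload": {"steps": [[0,0,-0.03,0,0,0,1],[0,0,-0.12,0,0,0,1],[0,0,-0.25,0,0,0,1],[0,0,-0.38,0,0,0,1],[0,0,-0.48,0,0,0,1]]}}

```text
time_s: 28.05
position: [0.5197, 0.4266, 0.1991]
tcp_rot: [[-0.404, 0.915, 0.003], [0.915, 0.404, 0.002], [0.0, 0.003, -1.0]]
force: [0.6, -0.2, -1.1]
opening: 0.405
grasp_force: 30.0
```

```bash
python3 mv.py .605 .263 .19 114
```

```text
shift [-0.614  0.04   0.03 ] turn [ 0.004 -0.    -0.004] at [0.5197 0.4266 0.1991] t 28.05
```

Call:
{"api": "step_arm", "payload": {"steps": [[-0.61,0.04,0.03,0,0,0,1],[-0.61,0.04,0.03,0,0,0,1],[-0.61,0.04,0.03,0,0,0,1],[-0.61,0.04,0.03,0,0,0,1],[-0.61,0.04,0.03,0,0,0,1],[-0.61,0.04,0.03,0,0,0,1],[-0.61,0.04,0.03,0,0,0,1]]}}

```text
time_s: 28.63
position: [0.6043, 0.2623, 0.187]
tcp_rot: [[-0.401, 0.916, -0.0], [0.916, 0.401, 0.0], [0.001, -0.0, -1.0]]
force: [0.2, 0.7, -1.5]
opening: 0.405
grasp_force: 30.0
```

```bash
python3 mv.py .605 .263 .057 114
```

```text
shift [0.001 0.003 0.433] turn [-0.    -0.001 -0.008] at [0.6043 0.2623 0.187 ] t 28.6333
```

Call:
{"api": "step_arm", "payload": {"steps": [[0.003,0,0.1,0,0,0,1],[0.003,0,0.22,0,0,0,1],[0.003,0,0.33,0,0,0,1],[0.003,0,0.39,0,0,0,1],[0.003,0,0.42,0,0,0,1],[0.003,0,0.43,0,0,0,1],[0.003,0,0.432,0,0,0,1],[0.003,0,0.433,0,0,0,1]]}}

```text
time_s: 29.3
position: [0.6046, 0.2654, 0.0586]
tcp_rot: [[-0.405, 0.915, 0.004], [0.915, 0.405, 0.001], [-0.001, 0.004, -1.0]]
force: [0.8, -0.5, -1.2]
opening: 0.406
grasp_force: 30.0
```

Call:
{"api": "step_arm", "payload": {"steps": [[0,0,0.002,0,0,0,1],[0,0,0.002,0,0,0,1],[0,0,0.004,0,0,0,1],[0,0,0.004,0,0,0,1]]}}

```text
time_s: 29.63
position: [0.6041, 0.2644, 0.0568]
tcp_rot: [[-0.403, 0.915, 0.002], [0.915, 0.403, 0.001], [-0.0, 0.002, -1.0]]
force: [-0.3, 0.1, 1.6]
opening: 0.403
grasp_force: 30.0
```

Call:
{"api": "step_arm", "payload": {"steps": [[0,0,0.002,0,0,0,1],[0,0,0.002,0,0,0,1],[0,0,0.002,0,0,0,-0.5],[0,0,0.002,0,0,0,-0.5],[0,0,0.002,0,0,0,-0.5],[0,0,0.002,0,0,0,-0.5],[0,0,0.002,0,0,0,-0.5],[0,0,0.002,0,0,0,-0.5]]}}

```text
time_s: 30.3
position: [0.6033, 0.2643, 0.0552]
tcp_rot: [[-0.404, 0.915, -0.0], [0.915, 0.404, -0.0], [0.0, -0.0, -1.0]]
force: [-0.1, 0.5, -0.0]
opening: 0.726
grasp_force: 0.0
```

Call:
{"api": "step_arm", "payload": {"steps": [[0,0,-0.05,0,0,0,-0.5],[0,0,-0.15,0,0,0,-0.5],[0,0,-0.27,0,0,0,-0.5],[0,0,-0.38,0,0,0,-0.5],[0,0,-0.45,0,0,0,-0.5],[0,0,-0.45,0,0,0,-0.5]]}}

```text
time_s: 30.8
position: [0.6067, 0.2653, 0.1964]
tcp_rot: [[-0.404, 0.915, 0.011], [0.915, 0.404, 0.003], [-0.002, 0.011, -1.0]]
force: [0.9, 0.6, 0.4]
opening: 0.749
grasp_force: 0.0
```

Call:
{"api": "step_arm", "payload": {"steps": [[-0.3,0,-0.1,0,0,0,-0.5],[-0.3,0,-0.1,0,0,0,-0.5],[-0.3,0,-0.1,0,0,0,-0.5],[-0.3,0,-0.1,0,0,0,-0.5],[-0.3,0,-0.1,0,0,0,-0.5]]}}

```text
time_s: 31.22
position: [0.6392, 0.1817, 0.2193]
tcp_rot: [[-0.402, 0.916, -0.002], [0.916, 0.402, 0.001], [0.002, -0.002, -1.0]]
force: [-0.2, 0.4, 0.0]
opening: 0.745
grasp_force: 0.0
```

Run:
```python
from wr import *
w=capture("wrist")["image"]; s=capture("scene")["image"]
cv2.imwrite("pics/fin.png",np.hstack([cv2.resize(w[:230,130:430],(370,284)),cv2.resize(s[90:330,60:400],(430,304))[:284]])[:,:,::-1])
```

```text
(no output)
```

View pics/fin.png

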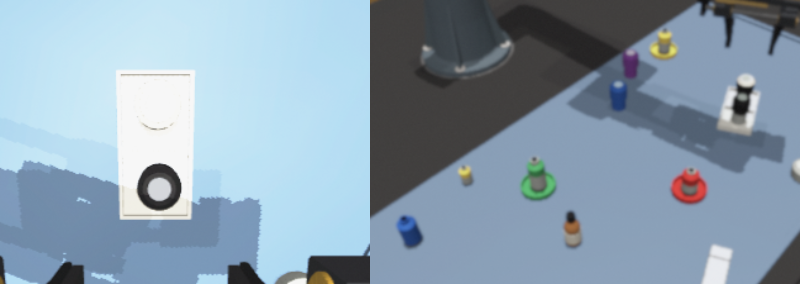

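The final views show both eyepieces upright, one in each bay; the white ring at (158,110) blends with the tray. All three objectives stand in their own cups, and the bottle is still standing at (572,230). Handing in.

```bash
python3 -c "
from rig import *
print(hand_in())"
```

```text
the job is handed in; nothing more can be done
None
```

I put all five optics away and handed the job in at about 31 s: red, yellow and green each stand upright in their own cups, there is one eyepiece in each tray bay, and the oil bottle is untouched. The hand-in returned no verdict.

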